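Close the cufflink jar on the dressing counter

ROBOT

A 7-joint arm with a two-finger parallel gripper is mounted at the origin on the work surface. World frame = base frame: x ahead of the robot, y to its left, z up, the work surface at z = 0. Lengths are in m, angles in rad, forces in N, time in s.
With the tool pointing down it reaches from about 0.35 to 0.9 m from the base axis. Payload 8.1 kg.
Tool frame: the origin (TCP) lies between the finger pads; the fingertips stand 11 mm ahead of it and the grasp point (between the pads) lies 8 mm behind it; z points along the fingers, y is the line along which they close (so a half turn about z gives the same grasp; the last joint's range is limited). The gripper opens to 92 mm and grips with 3 to 60 N. Pads are 19 mm wide; open, the fingers measure 130 mm over their backs; the gripper's body (75 mm by 190 mm) begins 47 mm behind the grasp point.
Start: joints at [-1.241, 0.434, 0.025, 1.573, -0.012, 1.134, -0.075], TCP at [0.262, 0.567, 0.238] pointing down, gripper open.
Joint ranges: [-2.62, 2.62], [-0.44, 2.09], [-1.27, 1.32], [0.08, 2.57], [-1.32, 4.46], [0.12, 2], [-2.74, 2.74]. Speed limits (rad/s): [2.22, 2.22, 3.01, 3.01, 3.14, 3.14, 3.14].

INTERFACE

Orientations are given as a rotation vector (axis times angle).
In Python, from cell import observe, get_image, camera_params, sign_off gives the robot as it stands.
- The arm moves only by the shell command python3 -m pendant 'ROWS' [FORCE]. ROWS is JSON, one flat list of numbers, 7 for each row, row after row: the shift along the tool's x, y, z in m, then the turn, a rotation vector about the tool's x, y, z in rad, then the finger opening in m, from 0 to 0.0918. In form: [dx, dy, dz, rx, ry, rz, jaw, dx, dy, dz, rx, ry, rz, jaw, ...]. A call has 1 to 10 rows; each row shifts and turns the commanded pose from where the row before left it, along the tool's axes as they then stand; what a row does not reach is not made up. A row lasts 1/8 s, in which the tool goes at most 62.5 mm and 10.7 degrees, less where a joint would pass 70% of its speed; a pose out of reach is approached as far as the arm can. A call is refused whole if a number of a shift passes 0.0625 or a number of a turn 0.188, either way. A call with a gripper value outside its range is refused whole. The fingers move at their own pace and stop on an object; FORCE is the grip in N (left out, the last holds). Time passes only in rows, so rows that do not move let the fingers close. It gives the time, the measured TCP pose, the force, the opening and the grip force at its end, in the units of the state.
- observe(): the state, without advancing time (a new reading comes with each control period).
- get_image(name): name is "scene" or "top" or "wrist"; returns the picture (480x640x3 uint8, red, green, blue); there is no depth.
- camera_params(name): a dict with "intrinsics" (3x3 intrinsics, pixels), "eye" and "rotation" of the camera in the world; the wrist camera has in their place "T_tool_cam" (4x4, takes a point from camera to tool coordinates, whose origin is the TCP and whose axes are the flange's). Camera axes: x right, y down, z forward; pixel columns grow to the right and rows downward; lengths in m; the calibration is good to about 2 mm. A picture is of the moment at which its call begins: read the wrist's pose just before it. camera_params takes no time and is no camera call.
- sign_off(): hands the job in; it is judged then, once.
The state is a dict: "clock": time; "joints": joint angles; "dq": joint speeds; "joint_efforts": joint torques, N m; "position": TCP position; "ee_rot": TCP orientation; "force": force on the tool from outside, world axes, zero at the start; "ft_torque": the same for the moment, N m; "width": opening from 0.0 (shut) to 1.0 (fully open); "gripper_force": force on a finger pad.
Only numpy, scipy, OpenCV 4.12 (cv2) and the standard library are available. Lean on these libraries where they do the work, as an engineer would, in place of code of your own. Each camera call takes 0.05 s, during which the arm holds its last target. There are 200 camera calls.

TASK

The clothes brush has been left lying across the open white cufflink jar. Lay the brush, bristles down, lengthwise on the blue felt mat so that it lies wholly on it, then close the jar with its loose white lid, fully seated and level. Put both down gently without dropping them, and leave the jar and everything else on the counter where it stands.

Things in the scene. Friction and masses are not known exactly. Their poses are not given: they have to be found in the camera images.
- brush: clothes brush: pale wooden back 140 x 44 x 18 mm over a narrower, rigid black bristle block 126 x 34 mm, 36 mm high in all (wood from 18 to 36 mm up), about 0.13 kg. Starts lying bristles down across the jar's rim, at any yaw. Origin: centre of the bristles' underside; x along its length, z up. A good grasp is across the wooden back, along y.
- lid: loose round lid of the jar, white ceramic, starts lying right way up on the counter, about 0.22 kg. From below: a plug 74 mm across (68 mm at its foot) and 7 mm deep that goes inside the jar's mouth, a flange 98 mm across from 7 to 13 mm up, and on top an upright brass bar handle 50 mm long (x), 12 mm thick (y), from 13 to 39 mm up, in the middle. Origin: centre of the plug's underside; z up.
- lid_seat (a point): on the lid's axis, level with the flange's underside (7 mm above the lid's origin): it lies at the centre of the jar's mouth when the lid is seated. Axes as the lid's.
- jar: open round white ceramic jar, 92 mm outside, 75 mm high, mouth 82 mm across, wall 5 mm, a few cufflinks on its floor, about 0.55 kg, standing loose. Origin: centre of its underside, z up. The lid fits at any yaw.
- jar_rim (a point): centre of the jar's mouth at rim height, 75 mm above the counter
- mat: blue felt mat fixed to the counter, 200 (x) x 90 (y) x 4 mm, on the left or the right of the counter. Origin: centre of its underside, its top 4 mm above; x along its length.
- cologne: bystander, loose: amber bottle with a brass cap, 52 mm across, 130 mm high. Origin: centre of underside
- polish_tin: bystander, loose: low round tin with a red cover, 78 mm across, 30 mm high. Origin: centre of underside
- ring_bowl: bystander, loose: blue bowl, 84 mm across, 35 mm high. Origin: centre of underside
- canister: bystander, loose: aluminium canister with a black top, 66 mm across, 88 mm high. Origin: centre of underside
- watch: bystander, loose: wristwatch on a dark wooden block 70 (x) x 60 (y) mm, 56 mm high in all. Origin: centre of underside
- tower: bystander, fixed: earring stand, base 68 mm across, thin brass post with two wooden discs (54 mm across at 88 mm up, 44 mm at 148 mm), 186 mm high in all: the tallest thing within reach. Origin: centre of underside
- chest: bystander, fixed: dark watch chest 200 (x) x 90 (y) x 62 mm, on the other side of the counter from the mat. Origin: centre of underside
There are look-alikes about, which are no part of the job. Leave any purple or turquoise look-alike of the brush alone.

How it is judged:
By the outcome, as a careful person would: the job done as asked, in the order asked, and still so for the second after the job is handed in, with the robot touching nothing.
It also fails if it takes over 64 s, if anything falls off the work surface, if the arm or the gripper's body presses on something with over 40 N, if the wrist force passes 120 N, or if a joint passes its speed limit or range.

## Working session

There is one attempt and no reset: what is moved stays moved. The work goes in short steps, Python scripts to look and compute and a shell command to move; the robot and the scene stay as the last step left them, time stands still between calls to the robot, and variables do not carry over. Pictures are saved under pics/ and viewed, at most 10 in all, crops included, and the job is handed in when it is done.

```bash
mkdir -p pics; ls
python3 - <<'E'
from cell import *
import cv2,numpy as np
np.set_printoptions(precision=4,suppress=True)
for n in("scene","top"):
    cv2.imwrite(f"pics/{n}0.png",get_image(n)[:,:,::-1])
    print(n,camera_params(n))
print(camera_params("wrist"));print(observe())
E
```

```text
pics
scene {'intrinsics': array([[596.3622,   0.    , 320.8216],
       [  0.    , 596.3622, 233.687 ],
       [  0.    ,   0.    ,   1.    ]]), 'eye': array([ 1.4726, -0.8817,  1.1401]), 'rotation': array([-2.0811, -0.9458,  0.4272])}
top {'intrinsics': array([[563.0226,   0.    , 325.4583],
       [  0.    , 563.0226, 237.6236],
       [  0.    ,   0.    ,   1.    ]]), 'eye': array([0.3593, 0.0365, 1.694 ]), 'rotation': array([-2.2015,  2.166 , -0.122 ])}
{'intrinsics': array([[420.7392,   0.    , 318.6257],
       [  0.    , 420.7392, 242.2264],
       [  0.    ,   0.    ,   1.    ]]), 'T_tool_cam': array([[ 0.0005, -0.9625, -0.2712,  0.0731],
       [ 1.    ,  0.0002,  0.0009, -0.0001],
       [-0.0008, -0.2712,  0.9625, -0.1475],
       [ 0.    ,  0.    ,  0.    ,  1.    ]])}
{'clock': 0.1, 'joints': array([-1.2406,  0.4352,  0.025 ,  1.574 , -0.0116,  1.134 , -0.0751]), 'dq': array([ 0.0003, -0.0025,  0.0003, -0.0034, -0.0005, -0.0002, -0.    ]), 'joint_efforts': array([  0.003 , -66.9127,   0.9878, -31.5142,  -0.0605,   0.0375,
         0.0001]), 'position': array([0.262 , 0.5669, 0.237 ]), 'ee_rot': array([-0.6746, -3.0681,  0.0023]), 'force': array([ 0.0756, -0.1087,  0.6384]), 'ft_torque': array([ 0.0461, -0.0082,  0.0087]), 'gripper_force': 0.0, 'width': 1.0031566479652305}
```

View pics/top0.png

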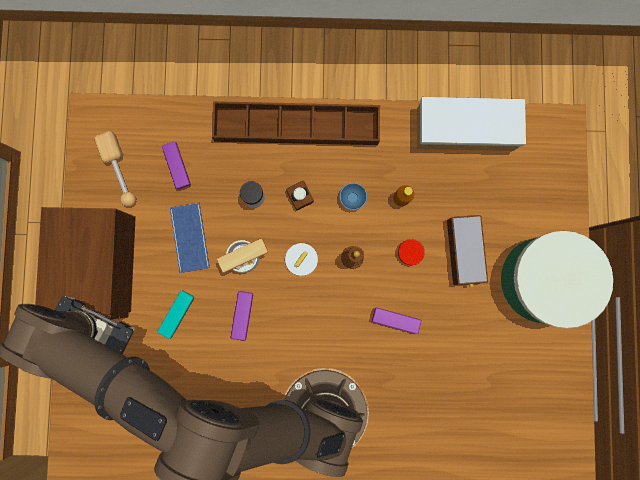

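View pics/scene0.png

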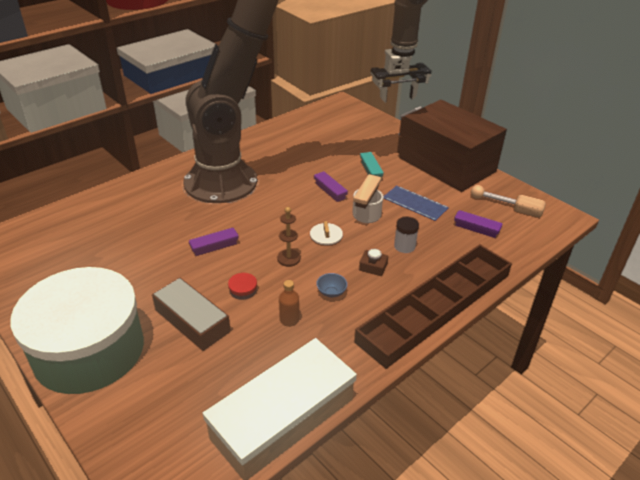

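The top view shows the brush (tan, 242,256) on the jar (242,257), the lid with its brass bar (301,259) and the blue mat (189,238). The brush candidates are tan (242,256), purple (176,165), (241,316) and (396,320), and turquoise (175,314). Only the tan one fits: pale wood, lying across the white jar. I'll measure and confirm it in an enlarged crop.

```bash
cat > h.py <<'E'
from cell import *
import cv2,numpy as np
from scipy.spatial.transform import Rotation as R
np.set_printoptions(precision=4,suppress=True)
def cam(n):
    p=camera_params(n)
    if n!="wrist": return p["intrinsics"],R.from_rotvec(p["rotation"]).as_matrix() if np.ndim(p["rotation"])==1 else p["rotation"],p["eye"]
    o=observe();T=p["T_tool_cam"];r=R.from_rotvec(o["ee_rot"]).as_matrix()
    return p["intrinsics"],r@T[:3,:3],r@T[:3,3]+o["position"]
def cast(c,uv,z):
    K,r,e=c;uv=np.reshape(uv,(-1,2)).astype(float)
    d=np.c_[uv,np.ones(len(uv))]@np.linalg.inv(K).T@r.T
    return (e+d*((z-e[2])/d[:,2:]))[:,:2]
def proj(c,p):
    K,r,e=c;q=K@(r.T@(np.array(p)-e));return q[:2]/q[2]
def blob(mask,seed=None):
    cs,_=cv2.findContours(mask.astype(np.uint8),cv2.RETR_EXTERNAL,cv2.CHAIN_APPROX_NONE)
    if seed is None: return max(cs,key=cv2.contourArea)
    cs=[c for c in cs if cv2.contourArea(c)>15]
    return min(cs,key=lambda c:np.hypot(*(c.reshape(-1,2).mean(0)-seed)))
def rect(c,cnt,z):
    (x,y),(w,h),a=cv2.minAreaRect((cast(c,cnt,z)*1000).astype(np.float32))
    if w<h: w,h,a=h,w,a+90
    return np.array([x/1000,y/1000,w,h,(a+90)%180-90])
E
python3 - <<'E'
from h import *
im=cv2.imread("pics/top0.png");hsv=cv2.cvtColor(im,cv2.COLOR_BGR2HSV);c=cam("top")
H,S,V=[hsv[:,:,i].astype(int) for i in range(3)]
for n,p in dict(brush=(240,257),lid=(290,265),bar=(301,258),mat=(189,238),table=(210,290),box=(90,260)).items(): print(n,hsv[p[1],p[0]])
def at(mask,seed,z,n):
    m=np.zeros_like(mask);m[seed[1]-45:seed[1]+45,seed[0]-35:seed[0]+35]=mask[seed[1]-45:seed[1]+45,seed[0]-35:seed[0]+35]
    b=blob(m,seed);print(n,rect(c,b,z),cv2.contourArea(b))
tan=(H>12)&(H<27)&(S<140)&(S>70)&(V>190)
at(tan,(242,256),.111,"brush");at((S<40)&(V>180),(301,259),.013,"lid");at((H>12)&(H<27)&(S>100)&(V>150),(301,259),.039,"bar")
at((H>95)&(H<125)&(S>70),(189,238),.004,"mat")
print("box edge",cast(c,[[135,212],[131,319]],.15),cast(c,[[135,212],[131,319]],.10))
print("tower",cast(c,[353,258],.186),"canister",cast(c,[251,192],.088),"purple",cast(c,[241,316],.03))
a=cv2.resize(im[180:340,150:350],(800,640))[:600]
cv2.imwrite("pics/crop0.png",a)
E
```

```text
brush [ 23  97 215]
lid [ 85  13 223]
bar [ 24 181 217]
mat [110 116 138]
table [ 16 180 177]
box [ 13 174 116]
brush [  0.4525   0.24   137.6936  41.9887 -64.2017] 676.5
lid [  0.4498   0.0755  94.8754  93.0851 -43.9389] 775.5
bar [  0.4497   0.0772 262.1898 204.176    1.0351] 6133.0
mat [  0.5093   0.4132 198.0419  88.8917  11.027 ] 1650.5
box edge [[0.5633 0.5311]
 [0.272  0.5284]] [[0.5699 0.5471]
 [0.2692 0.5444]]
tower [[ 0.4446 -0.0672]] canister [[0.6355 0.2221]] purple [[0.2784 0.2479]]
```

View pics/crop0.png

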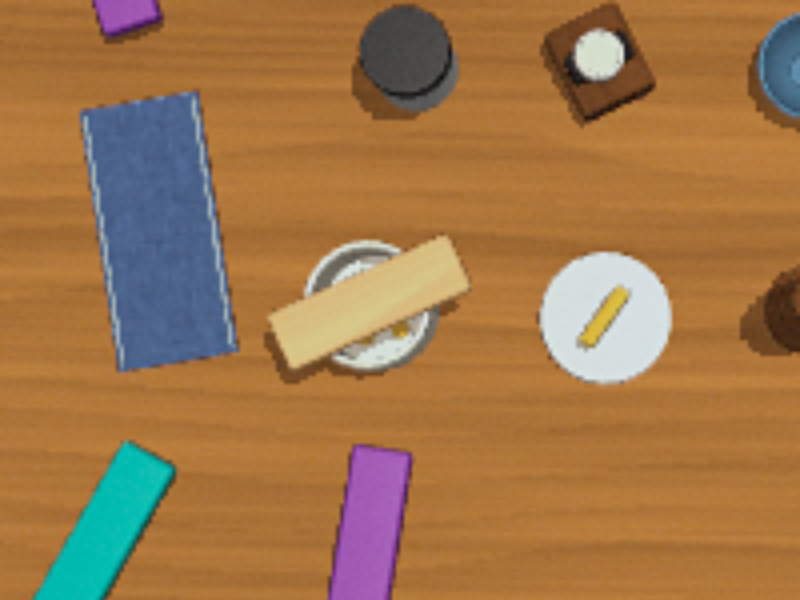

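The crop confirms it: the pale wooden brush lies across the white jar (crop 370,303), clear of the purple and turquoise blocks. The lid's bar runs at about -37°. Next I work out the rows for the hover.

```bash
cat > go.py <<'E'
import sys
from h import *
# go.py x y z yaw_of_tool_x_deg n
x,y,z,a,n=map(float,sys.argv[1:6]);n=int(n)
o=observe();r0=R.from_rotvec(o["ee_rot"])
a=np.radians(a);c,s=np.cos(a),np.sin(a)
r1=R.from_matrix([[c,s,0],[s,-c,0],[0,0,-1]])
w=(r0.inv()*r1).as_rotvec()/n
M=sum(R.from_rotvec(w*i).as_matrix() for i in range(n))
d=np.linalg.solve(M,r0.inv().apply(np.array([x,y,z])-o["position"]))
print("pos",o["position"],"yaw",np.degrees(np.arctan2(*r0.as_matrix()[1::-1,0])),"t",o["clock"],"j7",o["joints"][6],"row",d,w)
E
python3 go.py .4525 .24 .23 115.8 10
```

```text
pos [0.262  0.5669 0.237 ] yaw 155.19939914783538 t 0.1 j7 -0.07510734885546645 row [-0.0369 -0.0114  0.0007] [-0.0001  0.0001  0.0688]
```

```bash
python3 -m pendant '[-0.0369,-0.0114,0.0007,0,0,0.0688,0.09,-0.0369,-0.0114,0.0007,0,0,0.0688,0.09,-0.0369,-0.0114,0.0007,0,0,0.0688,0.09,-0.0369,-0.0114,0.0007,0,0,0.0688,0.09,-0.0369,-0.0114,0.0007,0,0,0.0688,0.09,-0.0369,-0.0114,0.0007,0,0,0.0688,0.09,-0.0369,-0.0114,0.0007,0,0,0.0688,0.09,-0.0369,-0.0114,0.0007,0,0,0.0688,0.09,-0.0369,-0.0114,0.0007,0,0,0.0688,0.09,-0.0369,-0.0114,0.0007,0,0,0.0688,0.09]' 20
python3 -m pendant '[0,0,0,0,0,0,0.09,0,0,0,0,0,0,0.09]'
python3 - <<'E'
from h import *
c=cam("wrist");im=get_image("wrist")[:,:,::-1].copy();cv2.imwrite("pics/w1.png",im)
H,S,V=[x.astype(int) for x in cv2.split(cv2.cvtColor(im,cv2.COLOR_BGR2HSV))]
p=proj(c,[.4525,.24,.111]).astype(int);print(p,H[p[1],p[0]],S[p[1],p[0]],V[p[1],p[0]])
tan=(H>12)&(H<30)&(S<140)&(S>50)&(V>170)
b=blob(cv2.morphologyEx(tan.astype(np.uint8),cv2.MORPH_OPEN,np.ones((7,7))));print("brush",rect(c,b,.111),b.reshape(-1,2).min(0),b.reshape(-1,2).max(0),observe()["position"])
E
python3 go.py .4525 .24 .23 115.8 10
```

```text
clock: 1.35
position: [0.4534, 0.239, 0.2305]
ee_rot: [-1.673, -2.659, 0.001]
force: [1.1, -0.4, 0.3]
width: 0.983
gripper_force: 0.0
clock: 1.6
position: [0.4529, 0.241, 0.2306]
ee_rot: [-1.668, -2.661, -0.0]
force: [0.2, 0.9, -0.2]
width: 0.977
gripper_force: 0.0
[317 240] 20 109 224
brush [  0.4653   0.2148  77.1884  42.2024 -64.2982] [286 225] [350 332] [0.4528 0.2415 0.2306]
pos [0.4528 0.2415 0.2306] yaw 115.89175414100134 t 1.65 j7 -0.052289556146159044 row [-0.0001 -0.0001  0.0001] [-0.     -0.      0.0002]
```

View pics/w1.png

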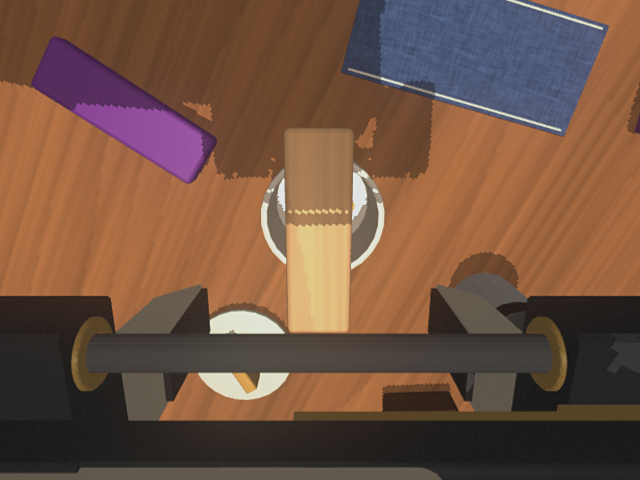

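The wrist view shows the brush spanning columns 285–352 and rows 128–332, centred between the fingers. The jar rim lies around (322,214) under it.

```bash
python3 - <<'E'
from h import *
c=cam("wrist");q=cast(c,[[285,129],[353,129],[288,332],[349,332]],.111);print(q,q.mean(0));d=q[:2].mean(0)-q[2:].mean(0);print(np.linalg.norm(d),np.degrees(np.arctan2(d[1],d[0])))
E
python3 go.py .4525 .24 .097 115.8 4
```

```text
[[0.4037 0.2955]
 [0.4412 0.3137]
 [0.463  0.1714]
 [0.5015 0.1901]] [0.4524 0.2427]
0.1375307648946986 115.78559426199278
pos [0.4528 0.2415 0.2306] yaw 115.89175414100134 t 1.65 j7 -0.052289556146159044 row [-0.0003 -0.0002  0.0334] [-0.     -0.0001  0.0004]
```

```bash
python3 -m pendant '[0,0,0.034,0,0,0,0.09,0,0,0.034,0,0,0,0.09,0,0,0.034,0,0,0,0.09,0,0,0.022,0,0,0,0.09,0,0,0.01,0,0,0,0.09,0,0,0,0,0,0,0.09,0,0,0,0,0,0,0.06,0,0,0,0,0,0,0.042,0,0,0,0,0,0,0.038,0,0,0,0,0,0,0.03]' 20
python3 -m pendant '[0,0,0,0,0,0,0.03,0,0,0,0,0,0,0.03,0,0,0,0,0,0,0.03,0,0,0,0,0,0,0.03]'
```

```text
clock: 2.9
position: [0.4533, 0.2404, 0.097]
ee_rot: [1.67, 2.661, 0.001]
force: [-0.4, 0.5, 0.4]
width: 0.595
gripper_force: 0.0
clock: 3.4
position: [0.4532, 0.2404, 0.0968]
ee_rot: [-1.67, -2.661, -0.0]
force: [-1.1, -0.2, 2.7]
width: 0.478
gripper_force: 20.0
```

```bash
python3 -m pendant '[0,0,-0.005,0,0,0,0.03,0,0,-0.01,0,0,0,0.03,0,0,-0.02,0,0,0,0.03,0,0,-0.025,0,0,0,0.03,0,0,-0.01,0,0,0,0.03,0,0,0,0,0,0,0.03]'
python3 go.py .509 .411 .15 191 10
```

```text
clock: 4.15
position: [0.4535, 0.2406, 0.1673]
ee_rot: [1.67, 2.661, 0.002]
force: [-0.3, 1.2, -1.0]
width: 0.477
gripper_force: 20.0
pos [0.4535 0.2406 0.1673] yaw 115.78417064909819 t 4.15 j7 -0.023725078338222707 row [0.0041 0.0188 0.0017] [ 0.0002  0.0001 -0.1313]
```

```bash
python3 -m pendant '[0.0041,0.0188,0.0017,0,0,-0.1313,0.03,0.0041,0.0188,0.0017,0,0,-0.1313,0.03,0.0041,0.0188,0.0017,0,0,-0.1313,0.03,0.0041,0.0188,0.0017,0,0,-0.1313,0.03,0.0041,0.0188,0.0017,0,0,-0.1313,0.03,0.0041,0.0188,0.0017,0,0,-0.1313,0.03,0.0041,0.0188,0.0017,0,0,-0.1313,0.03,0.0041,0.0188,0.0017,0,0,-0.1313,0.03,0.0041,0.0188,0.0017,0,0,-0.1313,0.03,0.0041,0.0188,0.0017,0,0,-0.1313,0.03]'
python3 -m pendant '[0,0,0,0,0,0,0.03,0,0,0,0,0,0,0.03]'
python3 - <<'E'
from h import *
c=cam("wrist");im=get_image("wrist")[:,:,::-1].copy();cv2.imwrite("pics/w2.png",im)
E
python3 go.py .509 .411 .03 191 4
```

```text
clock: 5.4
position: [0.5082, 0.4106, 0.1481]
ee_rot: [0.308, -3.125, 0.002]
force: [-0.9, -0.0, -0.7]
width: 0.475
gripper_force: 20.0
clock: 5.65
position: [0.5089, 0.4093, 0.149]
ee_rot: [0.296, -3.127, 0.002]
force: [-0.4, -0.5, -0.8]
width: 0.475
gripper_force: 20.0
pos [0.5091 0.4091 0.1492] yaw -169.1962509117896 t 5.7 j7 0.9662042551885434 row [-0.0001  0.0005  0.0298] [-0.0003 -0.0001 -0.0009]
```

View pics/w2.png

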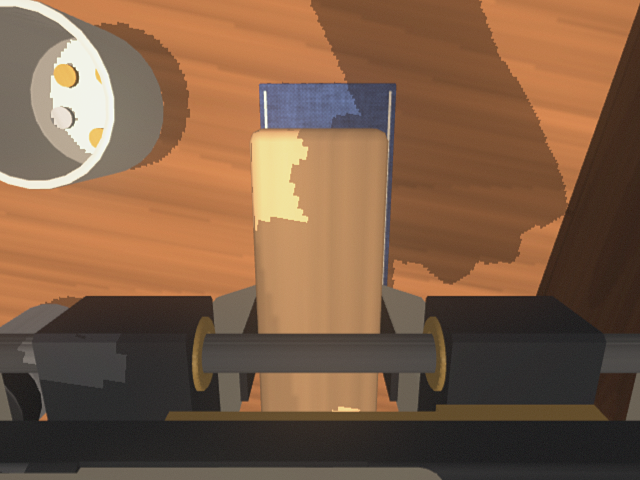

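The held brush (columns 252–388) is level over the mat. The mat's near edge is at row 84, columns 260–396, the open jar is at the left, and the box wall is at the right (edge from 540,295 upward). I check the mat from its near edge.

Run:
```python
from h import *
c=cam("wrist");q=cast(c,[[260,84],[396,84],[384,284]],.004);print(q);d=q[1]-q[0];n=np.linalg.norm(d);d/=n
print(n,"yaw",np.degrees(np.arctan2(-d[0],d[1])),"centre",q[:2].mean(0)+.1*np.array([d[1],-d[0]]))
e=q[2]-q[1];print("side yaw",np.degrees(np.arctan2(e[1],e[0])));print("box foot",cast(c,[[540,295],[600,130]],0), cast(c,[[540,295],[600,130]],.12))
```

```text
[[0.4201 0.3531]
 [0.4033 0.4404]
 [0.541  0.4647]]
0.08889982296456847 yaw 10.828700996468006 centre [0.5099 0.4155]
side yaw 10.029176953408236
box foot [[0.5288 0.5841]
 [0.4054 0.5845]] [[0.4918 0.5079]
 [0.4183 0.5081]]
```

```bash
python3 -m pendant '[0,0.003,0.03,0,0,0,0.03,0,0,0.03,0,0,0,0.03,0,0,0.03,0,0,0,0.03,0,0,0.018,0,0,0,0.03,0,0,0.006,0,0,0,0.03,0,0,0.003,0,0,0,0.03,0,0,0.001,0,0,0,0.03,0,0,0.001,0,0,0,0.03]'
python3 -m pendant '[0,0,0.001,0,0,0,0.03,0,0,0.001,0,0,0,0.03]'
```

```text
clock: 6.7
position: [0.5085, 0.4139, 0.0315]
ee_rot: [-0.301, 3.126, 0.001]
force: [-0.8, 0.1, -1.9]
width: 0.481
gripper_force: 20.0
clock: 6.95
position: [0.5082, 0.4136, 0.0289]
ee_rot: [-0.301, 3.127, 0.0]
force: [0.1, 0.2, -0.9]
width: 0.479
gripper_force: 20.0
```

```bash
python3 -m pendant '[0,0,0.001,0,0,0,0.03,0,0,0.001,0,0,0,0.03,0,0,0,0,0,0,0.03]'
python3 -m pendant '[0,0,0.001,0,0,0,0.03,0,0,0,0,0,0,0.03]'
```

```text
clock: 7.32
position: [0.508, 0.4134, 0.0266]
ee_rot: [0.301, -3.127, 0.0]
force: [0.1, -0.5, -0.6]
width: 0.481
gripper_force: 20.0
clock: 7.58
position: [0.5082, 0.4136, 0.0259]
ee_rot: [-0.301, 3.127, 0.0]
force: [-0.6, -1.1, 0.4]
width: 0.475
gripper_force: 20.0
```

```bash
python3 -m pendant '[0,0,0.0007,0,0,0,0.03,0,0,0,0,0,0,0.03]'
python3 -m pendant '[0,0,0.0007,0,0,0,0.03,0,0,0,0,0,0,0.03]'
```

```text
clock: 7.82
position: [0.5081, 0.4135, 0.0259]
ee_rot: [-0.301, 3.127, 0.0]
force: [-2.2, -1.9, 7.9]
width: 0.476
gripper_force: 20.0
clock: 8.07
position: [0.5082, 0.4136, 0.0259]
ee_rot: [-0.301, 3.127, 0.001]
force: [-4.2, -5.1, 13.9]
width: 0.479
gripper_force: 20.0
```

Contact at z 0.0259, so the brush is on the mat. Release and rise.

```bash
python3 -m pendant '[0,0,-0.001,0,0,0,0.042,0,0,0,0,0,0,0.046,0,0,0,0,0,0,0.052,0,0,0,0,0,0,0.065,0,0,0,0,0,0,0.07,0,0,0,0,0,0,0.07,0,0,-0.01,0,0,0,0.07,0,0,-0.03,0,0,0,0.07,0,0,-0.05,0,0,0,0.07,0,0,-0.05,0,0,0,0.07]'
python3 go.py .45 .0765 .19 143 10
```

```text
clock: 9.32
position: [0.508, 0.4134, 0.1674]
ee_rot: [-0.301, 3.127, 0.0]
force: [0.5, 1.0, 0.5]
width: 0.763
gripper_force: 0.0
pos [0.508  0.4134 0.1674] yaw -168.99195709027748 t 9.325 j7 0.965503565062341 row [-0.0005 -0.0352 -0.0023] [0.     0.     0.0838]
```

```bash
python3 -m pendant '[-0.0005,-0.0352,-0.0023,0,0,0.0838,0.07,-0.0005,-0.0352,-0.0023,0,0,0.0838,0.07,-0.0005,-0.0352,-0.0023,0,0,0.0838,0.07,-0.0005,-0.0352,-0.0023,0,0,0.0838,0.07,-0.0005,-0.0352,-0.0023,0,0,0.0838,0.07,-0.0005,-0.0352,-0.0023,0,0,0.0838,0.07,-0.0005,-0.0352,-0.0023,0,0,0.0838,0.07,-0.0005,-0.0352,-0.0023,0,0,0.0838,0.07,-0.0005,-0.0352,-0.0023,0,0,0.0838,0.07,-0.0005,-0.0352,-0.0023,0,0,0.0838,0.07]'
python3 -m pendant '[0,0,0,0,0,0,0.07,0,0,0,0,0,0,0.07]'
python3 - <<'E'
from h import *
c=cam("wrist");im=get_image("wrist")[:,:,::-1].copy();cv2.imwrite("pics/w3.png",im)
H,S,V=[x.astype(int) for x in cv2.split(cv2.cvtColor(im,cv2.COLOR_BGR2HSV))]
print(proj(c,[.45,.0765,.013]))
wh=((S<60)&(V>130)).astype(np.uint8);wh=cv2.morphologyEx(wh,cv2.MORPH_OPEN,np.ones((5,5)))
cs,_=cv2.findContours(wh,cv2.RETR_EXTERNAL,cv2.CHAIN_APPROX_NONE)
for b in cs:
    if cv2.contourArea(b)>500: print(cv2.boundingRect(b),cv2.contourArea(b),rect(c,b,.013))
# jar rim & brush from top
im=get_image("top")[:,:,::-1].copy();cv2.imwrite("pics/top1.png",im);c=cam("top")
H,S,V=[x.astype(int) for x in cv2.split(cv2.cvtColor(im,cv2.COLOR_BGR2HSV))]
m=np.zeros((480,640),bool);m[180:310,150:275]=1
b=blob(((H>12)&(H<27)&(S<140)&(S>70)&(V>120))&m,(190,238));print("brush",rect(c,b,.04))
b=blob(((S<60)&(V>110))&m,(243,257));print("jar",rect(c,b,.075),cv2.boundingRect(b))
E
```

```text
clock: 10.58
position: [0.4497, 0.0755, 0.1892]
ee_rot: [1.001, 2.977, 0.001]
force: [0.6, 0.3, 0.2]
width: 0.762
gripper_force: 0.0
clock: 10.82
position: [0.4506, 0.0773, 0.189]
ee_rot: [0.995, 2.979, 0.002]
force: [0.3, -0.8, 0.4]
width: 0.766
gripper_force: 0.0
[316.834  220.0683]
(256, 156, 124, 121) 11575.0 [ 0.4492  0.0777 96.8075 96.3383 53.0763]
(477, 0, 158, 154) 9573.0 [  0.4702   0.2754 112.0087 103.1955  53.1184]
brush [  0.5061   0.41   139.7855  44.2346  11.269 ]
jar [ 0.4515  0.2442 92.0958 91.6609  1.5033] (226, 240, 33, 33)
```

View pics/w3.png

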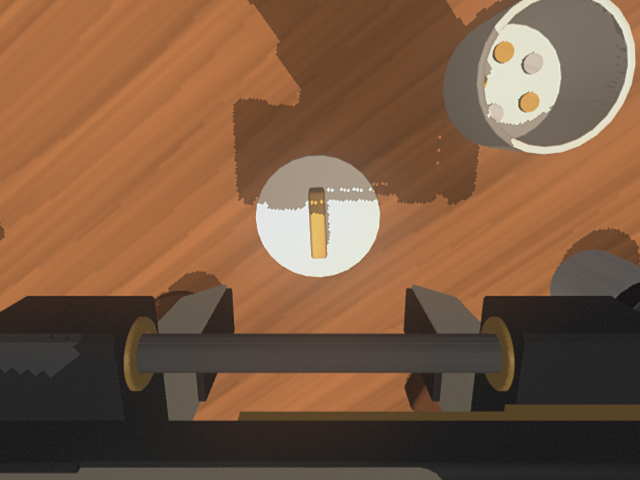

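The lid (bounding box 256–380 × 156–277) has its bar running nearly along image rows (318,188 to 318,258) between the fingers. The jar is at the upper right (rim 477–634, 0–154) with cufflinks inside. From above, the brush lies wholly on the mat.

```bash
python3 - <<'E'
from h import *
from scipy.optimize import least_squares
c=cam("wrist");im=cv2.imread("pics/w3.png")
H,S,V=[x.astype(int) for x in cv2.split(cv2.cvtColor(im,cv2.COLOR_BGR2HSV))]
m=np.zeros((480,640),bool);m[165:275,285:350]=1
b=blob(((S>90)&m).astype(np.uint8),(318,225));r=cv2.minAreaRect(b);print(r)
wh=cv2.morphologyEx(((S<60)&(V>130)).astype(np.uint8),cv2.MORPH_OPEN,np.ones((3,3)))
def circ(b,z):
    h=cv2.convexHull(b).reshape(-1,2);h=h[(h[:,1]>2)];q=cast(c,h,z)
    f=least_squares(lambda p:np.hypot(*(q-p[:2]).T)-p[2],[*q.mean(0),.046],loss="soft_l1",f_scale=.0005);print(f.x,np.abs(f.fun).max())
circ(blob(wh,(318,216)),.013);circ(blob(wh,(556,77)),.075)
q=cast(c,[[317.5,189],[319,257]],.039);d=q[0]-q[1];print(q,q.mean(0),np.degrees(np.arctan2(d[1],d[0])),np.linalg.norm(d))
E
python3 go.py .4495 .077 .03 143 4
```

```text
((317.45928955078125, 222.52252197265625), (69.52300262451172, 15.528192520141602), 87.61405944824219)
[0.4489 0.0781 0.0484] 0.00030249977800221595
[0.452  0.2479 0.0453] 0.00043767507888339136
[[0.4274 0.0943]
 [0.4685 0.0648]] [0.448  0.0796] 144.34847860934013 0.050552801121445126
pos [0.4506 0.0776 0.1886] yaw 143.10427272897633 t 10.925 j7 0.6946256619631572 row [ 0.0001 -0.0003  0.0396] [0.0002 0.0001 0.0005]
```

```bash
python3 go.py .449 .078 .0265 144.3 5
python3 go.py .449 .078 .1886 144.3 1
```

```text
pos [0.4506 0.0776 0.1886] yaw 143.10427272897633 t 10.925 j7 0.6946256619631572 row [ 0.0003 -0.0001  0.0324] [ 0.0002  0.0001 -0.0042]
pos [0.4506 0.0776 0.1886] yaw 143.10427272897633 t 10.925 j7 0.6946256619631572 row [ 0.0015 -0.0006 -0.    ] [ 0.0008  0.0003 -0.0209]
```

```bash
python3 -m pendant '[0.0015,-0.0006,0.03,0.0008,0,-0.0209,0.06,0,0,0.035,0,0,0,0.05,0,0,0.035,0,0,0,0.04,0,0,0.03,0,0,0,0.035,0,0,0.02,0,0,0,0.035,0,0,0.01,0,0,0,0.035,0,0,0,0,0,0,0.035,0,0,0,0,0,0,0.035]'
python3 go.py .449 .078 .0265 144.3 1
```

```text
clock: 11.92
position: [0.449, 0.0772, 0.0289]
ee_rot: [0.965, 2.989, -0.0]
force: [-0.6, 1.0, -0.1]
width: 0.38
gripper_force: 0.0
pos [0.449  0.0772 0.0289] yaw 144.20874790020454 t 11.925 j7 0.7821782446981331 row [0.0004 0.0007 0.0024] [ 0.0001  0.0006 -0.0016]
```

```bash
python3 -m pendant '[0,0,0.002,0,0,0,0.03,0,0,0,0,0,0,0.018,0,0,0,0,0,0,0.013,0,0,0,0,0,0,0.008,0,0,0,0,0,0,0.005,0,0,0,0,0,0,0.005,0,0,0,0,0,0,0.005]' 30
python3 -m pendant '[0,0,-0.002,0,0,0,0.005,0,0,-0.006,0,0,0,0.005,0,0,-0.02,0,0,0,0.005,0,0,-0.04,0,0,0,0.005,0,0,-0.04,0,0,0,0.005,0,0,-0.03,0,0,0,0.005,0,0,0,0,0,0,0.005]'
```

```text
clock: 12.8
position: [0.4487, 0.077, 0.0265]
ee_rot: [0.966, 2.989, -0.001]
force: [-0.3, 0.1, 6.1]
width: 0.126
gripper_force: 30.0
clock: 13.68
position: [0.4496, 0.0772, 0.1663]
ee_rot: [0.965, 2.987, 0.003]
force: [0.1, -0.7, -2.3]
width: 0.128
gripper_force: 30.0
```

```bash
python3 go.py .53 .19 .18 144.3 5
```

```text
pos [0.4496 0.0772 0.1663] yaw 144.18653447168765 t 13.675 j7 0.7232429366324551 row [ 0.0001  0.0277 -0.0027] [ 0.0005  0.0005 -0.0004]
```

```bash
python3 -m pendant '[0,0.0277,-0.0027,0.0005,0.0005,0,0.005,0,0.0277,-0.0027,0.0005,0.0005,0,0.005,0,0.0277,-0.0027,0.0005,0.0005,0,0.005,0,0.0277,-0.0027,0.0005,0.0005,0,0.005,0,0.0277,-0.0027,0.0005,0.0005,0,0.005,0,0,0,0,0,0,0.005,0,0,0,0,0,0,0.005,0,0,0,0,0,0,0.005]'
python3 - <<'E'
from h import *
from scipy.optimize import least_squares
c=cam("wrist");im=get_image("wrist")[:,:,::-1].copy();cv2.imwrite("pics/w4.png",im)
H,S,V=[x.astype(int) for x in cv2.split(cv2.cvtColor(im,cv2.COLOR_BGR2HSV))]
p=proj(c,[.4512,.247,.075]);print(p)
wh=cv2.morphologyEx(((S<60)&(V>130)).astype(np.uint8),cv2.MORPH_OPEN,np.ones((3,3)))
cs,_=cv2.findContours(wh,cv2.RETR_EXTERNAL,cv2.CHAIN_APPROX_NONE)
for b in cs:
    if cv2.contourArea(b)<300: continue
    h=cv2.convexHull(b).reshape(-1,2);h=h[h[:,1]>2];q=cast(c,h,.075)
    f=least_squares(lambda p:np.hypot(*(q-p[:2]).T)-p[2],[*q.mean(0),.046],loss="soft_l1",f_scale=.0005);print(cv2.boundingRect(b),f.x,np.abs(f.fun).max())
E
python3 go.py .4515 .247 .13 144.3 4
```

```text
clock: 14.68
position: [0.5288, 0.1882, 0.177]
ee_rot: [-0.966, -2.985, 0.006]
force: [-0.3, 0.2, -2.2]
width: 0.127
gripper_force: 30.0
[323.2394  78.9484]
(292, 384, 54, 24) [0.6158 0.1259 0.0155] 0.007233861649333944
(202, 190, 234, 106) [0.5601 0.1651 0.0749] 0.00031534517306318344
(268, 27, 114, 122) [0.4563 0.2443 0.032 ] 0.00017008844681773438
(475, 0, 133, 152) [ 1.3314 -3.6012  4.0297] 0.0013164267751069048
(245, 0, 163, 164) [0.4526 0.2477 0.0454] 0.00022082464435093513
pos [0.529  0.1884 0.1772] yaw 144.13842008686692 t 14.725 j7 0.5809950486433187 row [0.0243 0.0006 0.0118] [-0.0011 -0.0007 -0.0007]
```

View pics/w4.png

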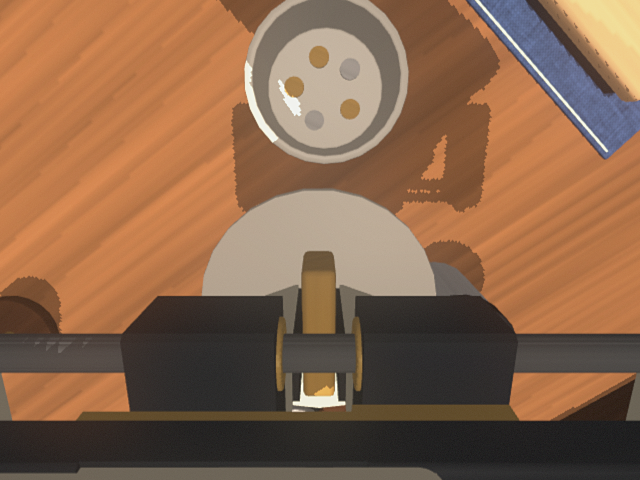

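The held lid (columns 202–436, top row 190) is level and its bar is straight in the fingers. The jar rim spans 245–408 × 0–164. I fit the lid arc at its own height to get the lid's offset from the TCP in the same camera.

Run:
```python
from h import *
from scipy.optimize import least_squares
c=cam("wrist");im=cv2.imread("pics/w4.png");o=observe()
H,S,V=[x.astype(int) for x in cv2.split(cv2.cvtColor(im,cv2.COLOR_BGR2HSV))]
wh=cv2.morphologyEx(((S<60)&(V>130)).astype(np.uint8),cv2.MORPH_OPEN,np.ones((3,3)))
b=blob(wh,(318,240)).reshape(-1,2);h=cv2.convexHull(b).reshape(-1,2);h=h[h[:,1]<285];q=cast(c,h,o["position"][2]-.0135)
f=least_squares(lambda p:np.hypot(*(q-p[:2]).T)-p[2],[*q.mean(0),.046]).x
print(f,f[:2]-o["position"][:2],h.min(0),h.max(0))
```

```text
[0.5285 0.1887 0.0484] [-0.0005  0.0003] [204 190] [434 279]
```

```bash
python3 go.py .4522 .2472 .12 144.3 5
```

```text
pos [0.529  0.1884 0.1772] yaw 144.13842008686692 t 14.725 j7 0.5809950486433187 row [0.0193 0.0006 0.0115] [-0.0008 -0.0006 -0.0006]
```

```bash
python3 -m pendant '[0.0193,0.0006,0.0115,-0.0008,-0.0006,-0.0006,0.005,0.0193,0.0006,0.0115,-0.0008,-0.0006,-0.0006,0.005,0.0193,0.0006,0.0115,-0.0008,-0.0006,-0.0006,0.005,0.0193,0.0006,0.0115,-0.0008,-0.0006,-0.0006,0.005,0.0193,0.0006,0.0115,-0.0008,-0.0006,-0.0006,0.005,0,0,0,0,0,0,0.005,0,0,0,0,0,0,0.005,0,0,0,0,0,0,0.005]'
python3 go.py .4522 .2472 .104 144.3 4
```

```text
clock: 15.72
position: [0.4537, 0.2477, 0.1206]
ee_rot: [0.963, 2.989, 0.002]
force: [-0.2, -0.8, -1.6]
width: 0.128
gripper_force: 30.0
pos [0.4537 0.2477 0.1206] yaw 144.2985006639477 t 15.725 j7 0.4129073508785617 row [ 0.0002 -0.0003  0.0041] [ 0.0004  0.0003 -0.    ]
```

```bash
python3 -m pendant '[0.0004,-0.0006,0.0065,0.0008,0.0006,0,0.005,0.0004,-0.0006,0.005,0.0008,0.0006,0,0.005,0,0,0.003,0,0,0,0.005,0,0,0,0,0,0,0.005,0,0,0,0,0,0,0.005]'
python3 go.py .4522 .2472 .0945 144.3 5
```

```text
clock: 16.35
position: [0.4516, 0.2476, 0.1058]
ee_rot: [-0.961, -2.99, 0.001]
force: [0.3, 0.2, -3.0]
width: 0.128
gripper_force: 30.0
pos [0.4516 0.2476 0.1058] yaw 144.36755317541858 t 16.35 j7 0.4163256639963691 row [-0.0002  0.      0.0023] [-0.0001 -0.0001  0.0002]
```

Well centred (within 0.7 mm). Lower slowly into the mouth.

```bash
python3 -m pendant '[0,0,0.002,0,0,0,0.005,0,0,0.002,0,0,0,0.005,0,0,0,0,0,0,0.005]'
python3 -m pendant '[0,0,0.002,0,0,0,0.005,0,0,0.002,0,0,0,0.005,0,0,0.001,0,0,0,0.005,0,0,0,0,0,0,0.005]'
```

```text
clock: 16.73
position: [0.4513, 0.2475, 0.1015]
ee_rot: [-0.961, -2.99, 0.001]
force: [0.2, -1.1, -2.4]
width: 0.129
gripper_force: 30.0
clock: 17.23
position: [0.4514, 0.2475, 0.0966]
ee_rot: [-0.961, -2.99, 0.001]
force: [-0.1, 0.4, -2.8]
width: 0.125
gripper_force: 30.0
```

```bash
python3 -m pendant '[0,0,0.001,0,0,0,0.005,0,0,0.0007,0,0,0,0.005,0,0,0,0,0,0,0.005]'
python3 -m pendant '[0,0,0.0006,0,0,0,0.005,0,0,0,0,0,0,0.005]'
```

```text
clock: 17.6
position: [0.4514, 0.2476, 0.095]
ee_rot: [-0.961, -2.99, 0.001]
force: [0.2, 0.5, -2.9]
width: 0.129
gripper_force: 30.0
clock: 17.85
position: [0.4515, 0.2476, 0.0945]
ee_rot: [-0.961, -2.99, 0.001]
force: [-1.5, 0.3, 0.3]
width: 0.125
gripper_force: 30.0
```

```bash
python3 -m pendant '[0,0,0.0005,0,0,0,0.005,0,0,0,0,0,0,0.005]'
python3 -m pendant '[0,0,-0.0003,0,0,0,0.0115,0,0,0,0,0,0,0.014,0,0,0,0,0,0,0.02,0,0,0,0,0,0,0.03,0,0,0,0,0,0,0.035,0,0,-0.005,0,0,0,0.035,0,0,-0.02,0,0,0,0.035,0,0,-0.04,0,0,0,0.035,0,0,-0.04,0,0,0,0.035,0,0,-0.04,0,0,0,0.035]'
python3 -m pendant '[-0.05,0,0,0,0,0,0.035,-0.05,0,0,0,0,0,0.035,-0.03,0,0,0,0,0,0.035,0,0,0,0,0,0,0.035,0,0,0,0,0,0,0.035,0,0,0,0,0,0,0.035,0,0,0,0,0,0,0.035]'
python3 - <<'E'
from h import *
w=get_image("wrist")[:,:,::-1];t=get_image("top")[:,:,::-1];s=get_image("scene")[:,:,::-1]
f=lambda a:cv2.resize(a,(400,300),interpolation=cv2.INTER_CUBIC)
cv2.imwrite("pics/end.png",np.vstack([np.hstack([f(w),f(t)]),np.hstack([f(t[165:315,150:350]),f(s[130:280,300:500])])]))
E
```

```text
clock: 18.1
position: [0.4515, 0.2476, 0.0945]
ee_rot: [-0.961, -2.99, 0.0]
force: [-2.8, -0.5, 7.5]
width: 0.13
gripper_force: 30.0
clock: 19.35
position: [0.4515, 0.2475, 0.2409]
ee_rot: [-0.961, -2.99, 0.001]
force: [0.4, 0.5, -0.1]
width: 0.381
gripper_force: 0.0
clock: 20.23
position: [0.5567, 0.1727, 0.2393]
ee_rot: [-0.959, -2.99, 0.0]
force: [0.2, -0.9, 0.0]
width: 0.382
gripper_force: 0.0
```

View pics/end.png

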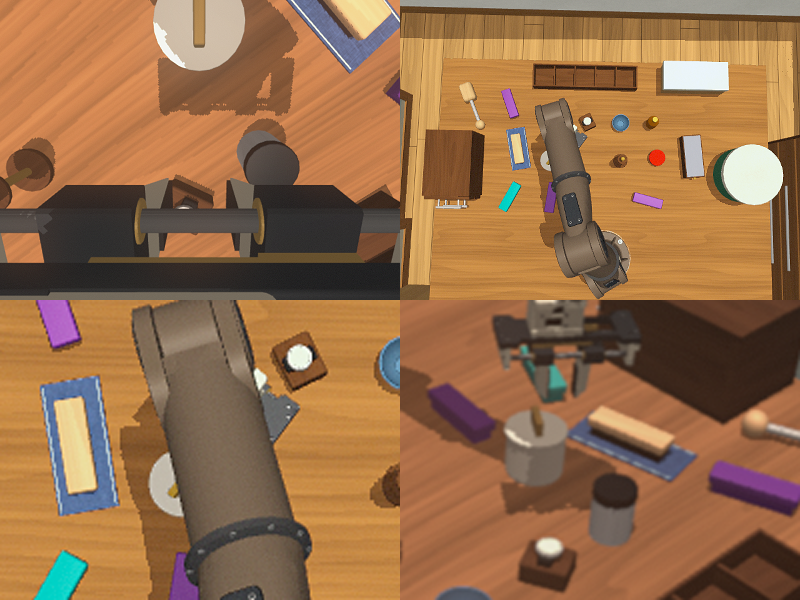

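The composite shows the lid level and seated on the jar (scene crop 535,445). The brush lies wholly on the mat (top crop 76,445), the bystanders stand where they were, and the arm is clear.

```bash
python3 -c "
from cell import *
print(sign_off())"
```

```text
the job is handed in; nothing more can be done
None
```

The brush lies bristles down and lengthwise, wholly on the blue mat, and the jar is closed with its lid seated and level; I handed the job in at about 20 s on the robot's clock.

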